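# Seat the sensor card in the bench meter

## Task

Take the green sensor card by its yellow tab out of its cradle, slide it gently down the two card guides of the bench meter, its component side towards the meter's display, and rest it on the sprung contacts without letting it drop. Then swing the two red-tipped ejector levers inward, one after the other, until the card is held firmly down on its hard seat at both ends; press each lever until it comes up firm, and do not force it further. Leave the blue spare card and the other things on the bench where they are.

Things in the scene. Friction and masses are not known exactly. Their poses are not given: they have to be found in the camera images.
- card: Sensor card: upright green board 5 thick (x), 120 wide (y), 62 high, 150 g, with a yellow tab (12 x 40 x 43 high) on the middle of its top edge. The rest of the top edge (|y| 20 to 60, z 62) is the shoulder the levers press. Origin: middle of the bottom edge; -x is the component side (chips stand out 4). It starts 32 deep in its cradle's slot: lift 40 to free it.
- card_tab (a point): The point to grip on the yellow tab, on its centre line, 90 above the card's bottom edge; close the fingers along the card's x (12 wide).
- card_face (a point): A point 20 in front of the card's component side (card x = -20, z = 35).
- dock: Bench meter (fixed): grey base 95 (x) by 220 (y) by 20 high, white console with display at its -x side (x -94 to -38, 30 high), and on top an open card bay between two dark upright guides that face each other along y. Origin: middle of the bay at table height, z up. The card goes straight down at dock x = 0, y = 0, its width along dock y.
- bay_mouth (a point): Middle of the bay's mouth, 103 above the table (dock x = y = 0). Guides cover |y| 52 to 68. Each is a slot 7.5 wide in x for the 5 board edge; slot bottoms are 124 apart in y for the 120 board. Straight from z 20 to 90; white flared lips, z 90 to 103, open the mouth about 6 more on each side.
- socket: Black socket at the foot of the bay. Origin: in the bay's middle, 40 above the table. In it a hard seat for the card's bottom edge is packed up by 0 to 6, unknown each time, so the height at which the card is home must be felt. A card just lowered in rests on two brass spring contacts 4 above that seat (3 N together, 7 N at home) and rises again unless both levers hold it.
- contact_left (a joint): How far (m) the brass spring contact at the socket's +y end is pushed down: 0 free or card just resting, 0.004 when that end of the card is home on the hard seat.
- contact_right (a joint): The same for the contact at the -y end.
- lever_left (a joint): Angle of the lever at the dock's +y end. 0: its nose (26 long, tip radius 4) points level inward over the card's shoulder. Grows as the red bar swings up and outward; limits -0.3 to 1.35; starts 1.15 to 1.3, nose clear of the bay. Stiff (0.15 N m): stays where left and holds the card. Meets the card about 0.15 before home; home, -0.15 to 0.15 by the seat's height, is felt as a firm stop.
- lever_right (a joint): The same for the lever at the dock's -y end (mirror image; also grows outward).
- lever_left_hinge (a point): Axis of the left lever, along dock x, at dock y = +77, z = 109. The bar is 70 from it, leaning 0.5 rad inward of vertical when the joint reads 0.
- lever_right_hinge (a point): The same for the right lever, at dock y = -77.
- lever_left_bar (a point): Centre of the left lever's red bar, round, 14 in diameter, 30 long along dock x, 157 to 180 above the table over the swing. Push it inward from its outer side with closed fingers: 3 to 4 N swing it, 7 to 9 N press it firm. Past that stop each newton on the bar presses the card about 2.7 times as hard.
- lever_right_bar (a point): The same on the right lever.
- card_cradle: White cradle (fixed) that holds the sensor card at first: base 60 by 90 by 6 high, two walls 38 high in all with a 6.6 slot along its y. Origin: middle of its underside.
- spare: Bystander: the spare card, same shape, blue board with grey tab, in the other white cradle, at least 120 from the sensor card. Origin as for the card.
- cup_clear: Bystander: clear sample cup, 62 across, 75 high; origin under its centre.
- cup_white: Bystander: white sample cup, 62 across, 75 high; origin under its centre.
- buffer_bottle: Bystander: white bottle with yellow label, 56 across, 130 high; origin under its centre.
- jar: Bystander: amber jar, 60 across, 80 high; origin under its centre.

How it is judged:
By the outcome, as a careful person would: the job done as asked, in the order asked, and still so for the second after the job is handed in, with the robot touching nothing.
It also fails if it takes over 72 s, if anything falls off the work surface, if the arm or the gripper's body presses on something with over 40 N, if the wrist force passes 120 N, or if a joint passes its speed limit or range.

## Robot

A 6-joint arm with a two-finger parallel gripper is mounted at the origin on the work surface. World frame = base frame: x ahead of the robot, y to its left, z up, the work surface at z = 0. Lengths are in m, angles in rad, forces in N, time in s.
With the tool pointing down it reaches from about 0.325 to 0.9 m from the base axis. Payload 6.1 kg.
Tool frame: the origin (TCP) lies at the centre of the arm's flange, where the gripper is bolted on; the fingertips stand 182 mm ahead of it and the grasp point (between the pads) lies 164 mm ahead of it; z points along the fingers, y is the direction in which the jaws open and shut (so a half turn about z gives the same grasp; the last joint's range is limited). The gripper opens to 87 mm and grips with 3 to 60 N. Pads are 19 mm wide; open, the fingers measure 117 mm over their backs; the gripper's body (75 mm by 190 mm) begins 51 mm behind the grasp point.
Start: joints at [1.123, 0.22, 1.526, -0, 1.395, -0.126], TCP at [0.198, 0.593, 0.405] pointing down, gripper open.
Joint ranges: [-2.98, 2.98], [-0.91, 2.08], [0.09, 2.57], [-1.24, 4.39], [0.2, 2.65], [-2.68, 2.68]. Speed limits (rad/s): [2.57, 2.57, 3.01, 3.14, 3.14, 3.14].

## Interface

Orientations are given as [roll, pitch, yaw] about the fixed x, y, z axes, in that order (R = Rz(yaw) Ry(pitch) Rx(roll)).
In Python, from cell import r gives the robot as it stands.
- The arm moves only by the tool drive_tool, never from a script. Its argument "steps" is one flat list of numbers, 5 for each row, row after row: the shift along the world's x, y, z in mm, then the turn about the world's z in units of 6 degrees (1.0 is 6 degrees), then the opening, from 0 (shut) to 1 (fully open). In form: [tx, ty, tz, turn, gripper, tx, ty, tz, turn, gripper, ...]. A call has 1 to 8 rows; each row is the pose to reach, as a shift and turn from the pose measured when the call began; what a row does not reach only later rows make up. A row lasts 1/12 s, in which the tool goes at most 41.7 mm and 7.16 degrees, less where a joint would pass 70% of its speed; a pose out of reach is approached as far as the arm can. A call with a gripper value outside its range is refused whole. The fingers move at their own pace and stop on an object; "grip_force" is the grip in N (left out, the last holds). Time passes only in rows, so rows that repeat a pose let the fingers close. It gives the time, the measured TCP pose, the force and the opening at its end, in the units of the state.
- r.get_state(): the state, without advancing time (a new reading comes with each control period).
- r.get_image(name): name is "scene" or "side" or "wrist"; returns the picture (480x640x3 uint8, red, green, blue); there is no depth.
- r.camera_info(name): a dict with "fov_y" (degrees; the focal length in pixels is half the picture's height over the tangent of half this angle, whatever the lens; pixels are square), "cx", "cy" (the principal point, pixels), "rvec" (rotation vector, rad) and "tvec" (3), from world to camera coordinates, as OpenCV has them; the wrist camera has in their place "T_tool_cam" (4x4, takes a point from camera to tool coordinates, whose origin is the TCP and whose axes are the flange's). Camera axes: x right, y down, z forward; pixel columns grow to the right and rows downward; lengths in m; the calibration is good to about 2 mm. A picture is of the moment at which its call begins: read the wrist's pose just before it. camera_info takes no time and is no camera call.
- r.close_job(): hands the job in, once; it reports no verdict.
The state is a dict: "time_s": time; "qpos": joint angles; "dq": joint speeds; "tau": joint torques, N m; "tool_pos": TCP position; "ee_rot": TCP orientation; "contact_force": force on the tool from outside, world axes, zero at the start; "moment": the same for the moment, N m; "opening": finger opening in m.
Only numpy, scipy, OpenCV 4.12 (cv2) and the standard library are available. Lean on these libraries where they do the work, as an engineer would, in place of code of your own. Each camera call takes 0.05 s, during which the arm holds its last target. There are 200 camera calls.

## Working session

There is one attempt and no reset: what is moved stays moved. The work goes in short steps, Python scripts to look and compute and a tool call to move; the robot and the scene stay as the last step left them, time stands still between calls to the robot, and variables do not carry over. Pictures are saved under pics/ and viewed, about 8 in all and at most 12, crops included, and the job is handed in when it is done.

Besides the shell and the picture viewer there is one more tool, called after "Emit:" by a JSON object that holds its "op" and its "data". drive_tool: Moves the arm, as the interface text tells. Its arguments: {"type":"object","properties":{"steps":{"type":"array","items":{"type":"number"}},"grip_force":{"type":"number"}},"required":["steps"]}

```bash
mkdir -p pics; ls; python3 - <<'E'
from cell import r
import cv2,numpy as np
print(r.get_state())
for n in("scene","side","wrist"):
    print(n,r.camera_info(n)); cv2.imwrite(f"pics/{n}0.png",r.get_image(n)[:,:,::-1])
E
```

```text
pics
{'time_s': 0.0, 'qpos': array([ 1.12291930e+00,  2.21238207e-01,  1.52763189e+00, -2.24491475e-05,
        1.39469988e+00, -1.26121145e-01]), 'dq': array([ 7.86868740e-05,  1.30056235e-03,  1.01010792e-03, -1.22294087e-03,
       -8.01526614e-04,  3.30350546e-04]), 'tau': array([ 1.17093680e-05, -4.94605207e+01, -3.87383330e+01,  7.00497860e-02,
        5.70800551e-02, -1.57014574e-04]), 'tool_pos': array([0.19754476, 0.59266906, 0.40361843]), 'ee_rot': array([-3.13962826e+00, -2.26803013e-04,  2.81984050e+00]), 'contact_force': array([-0.31573512, -0.53713362, -0.55261949]), 'moment': array([-0.02011147, -0.02399034, -0.00611466]), 'opening': 0.08697399296229366}
scene {'fov_y': 45.455521120319375, 'cx': 322.2968422302015, 'cy': 245.21376774392476, 'rvec': array([ 1.74248559,  1.56736685, -0.74792714]), 'tvec': array([ 0.02339076, -0.23295945,  1.64236099])}
side {'fov_y': 52.188983014389294, 'cx': 318.07867450547786, 'cy': 240.13728911227375, 'rvec': array([ 2.27164274, -0.12274395,  0.04568798]), 'tvec': array([-0.54696966,  0.06114655,  1.05354254])}
wrist {'fov_y': 67.28268846324004, 'cx': 324.04060467434414, 'cy': 231.59720281670397, 'T_tool_cam': array([[ 7.30404335e-04, -9.55252359e-01, -2.95791139e-01,
         8.00583727e-02],
       [ 9.99999579e-01,  5.33348251e-04,  7.46884622e-04,
         3.35578762e-04],
       [-5.55703610e-04, -2.95791560e-01,  9.55252346e-01,
         1.96094543e-02],
       [ 0.00000000e+00,  0.00000000e+00,  0.00000000e+00,
         1.00000000e+00]])}
```

View pics/scene0.png

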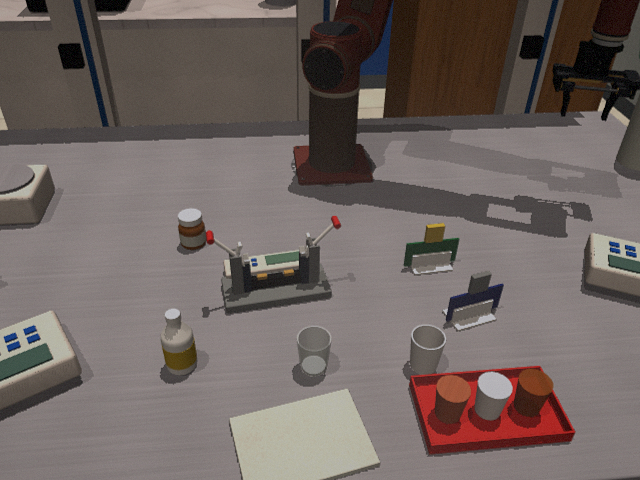

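View pics/side0.png

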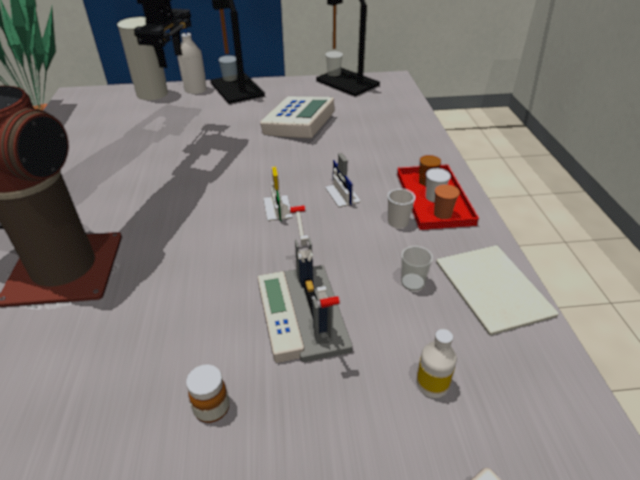

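The scene view shows the sensor card tab at about (434,233), with the spare at (480,283). The red bars are at (210,238) and (336,222), and the display is on the robot side. The side view agrees: tab (276,178), bars (298,209) and (330,301). Next I triangulate these.

```bash
cat > h.py <<'E'
from cell import r
import cv2,numpy as np
from scipy.spatial.transform import Rotation as R
def cam(n,st=None):
    i=r.camera_info(n); f=240/np.tan(np.radians(i["fov_y"]/2))
    K=np.array([[f,0,i["cx"]],[0,f,i["cy"]],[0,0,1]])
    if n=="wrist":
        T=np.eye(4);T[:3,:3]=R.from_euler("xyz",st["ee_rot"]).as_matrix();T[:3,3]=st["tool_pos"]
        W=np.linalg.inv(T@i["T_tool_cam"])
    else:
        W=np.eye(4);W[:3,:3]=cv2.Rodrigues(i["rvec"])[0];W[:3,3]=i["tvec"]
    return K,W
def plane(c,px,z):
    K,W=c;C=np.linalg.inv(W);d=C[:3,:3]@np.linalg.inv(K)@[px[0],px[1],1];o=C[:3,3]
    return o+d*(z-o[2])/d[2]
def tri(c1,p1,c2,p2):
    X=cv2.triangulatePoints(c1[0]@c1[1][:3],c2[0]@c2[1][:3],np.float64(p1).reshape(2,1),np.float64(p2).reshape(2,1))
    X=(X[:3]/X[3]).ravel()
    return X
def proj(c,X):
    p=c[0]@(c[1][:3,:3]@np.asarray(X)+c[1][:3,3]);return p[:2]/p[2]
def blobs(img,lo,hi,amin=15,roi=None):
    h=cv2.cvtColor(img,cv2.COLOR_RGB2HSV);m=cv2.inRange(h,np.array(lo),np.array(hi))
    if roi: k=np.zeros_like(m);x0,y0,x1,y1=roi;k[y0:y1,x0:x1]=255;m&=k
    n,l,s,c=cv2.connectedComponentsWithStats(m)
    return [(c[i].round(1).tolist(),s[i].tolist()) for i in range(1,n) if s[i,4]>=amin],l
def snap(n):
    st=r.get_state();im=r.get_image(n);return st,im,cam(n,st)
E
python3 - <<'E'
from h import *
o={}
for n in("scene","side"):
    im=cv2.imread(f"pics/{n}0.png")[:,:,::-1]
    roi=(180,180,480,320) if n=="scene" else (200,140,370,330)
    o[n]=cam(n)
    print(n,"red",blobs(im,(0,180,90),(6,255,255),15,roi)[0],"yel",blobs(im,(18,150,100),(32,255,255),15,roi)[0],"green",blobs(im,(45,100,20),(90,255,200),30,roi)[0])
E
```

```text
scene red [([334.9, 220.1], [332, 216, 8, 10, 46]), ([209.1, 235.4], [206, 231, 7, 10, 53])] yel [([435.5, 225.5], [427, 224, 18, 4, 55])] green []
side red [([297.2, 208.7], [291, 206, 13, 6, 55]), ([329.2, 301.4], [321, 297, 18, 10, 127])] yel [([274.9, 177.1], [272, 167, 6, 22, 78]), ([309.1, 285.0], [306, 281, 7, 10, 57])] green []
```

```bash
python3 - <<'E'
from h import *
S,D=cam("scene"),cam("side")
for k,a,b in [("tab",(434.5,233),(276,179)),("barL",(335.5,222),(298,209)),("barR",(210,238),(330,301))]:
    X=tri(S,a,D,b);print(k,X.round(4),proj(S,X)-a,proj(D,X)-b)
# base outlines on planes
print("cradle/dock base corners")
for p in [(222,308),(331,299)]: print(plane(S,p,0.0).round(3))
for p in [(413,274),(453,272)]: print(plane(S,p,0.0).round(3))
for n,p,z in [("bottle",(180,372),0),("cupc",(314,372),0),("cupw",(425,370),0),("jar",(192,247),0),("sparetab",(480,283),.1)]: print(n,plane(S,p,z).round(3))
E
```

```text
tab [0.4674 0.1648 0.087 ] [-0.19889678  0.37562949] [-0.24204763 -0.47114664]
barL [ 0.5064 -0.0584  0.1591] [ 0.04636299 -0.07741196] [0.0624568 0.1110904]
barR [ 0.5384 -0.3038  0.1601] [ 0.14990943 -0.18644523] [0.22712753 0.33164114]
cradle/dock base corners
[ 0.565 -0.295 -0.   ]
[ 0.56 -0.07  0.  ]
[0.497 0.121 0.   ]
[0.499 0.211 0.   ]
bottle [ 0.724 -0.366  0.   ]
cupc [ 0.749 -0.125  0.   ]
cupw [0.764 0.078 0.   ]
jar [ 0.355 -0.368 -0.   ]
sparetab [0.648 0.203 0.1  ]
```

Emit:
{"op": "drive_tool", "data": {"steps": [20,-30,0,-1,1,40,-60,0,-2,1,60,-90,0,-3,1,80,-125,0,-4,1,100,-160,0,-5,1,120,-195,0,-6,1,140,-230,0,-7,1,160,-260,0,-8,1]}}

```text
time_s: 0.82
tool_pos: [0.3579, 0.3306, 0.4037]
ee_rot: [-3.14, 0.0, 1.977]
contact_force: [0.9, 0.5, -0.2]
opening: 0.087
```

Emit:
{"op": "drive_tool", "data": {"steps": [20,-30,0,-1,1,40,-60,0,-2,1,60,-90,0,-3,1,80,-120,0,-4,1,100,-150,0,-4,1,105,-165,0,-4,1,105,-165,0,-4,1]}}

```text
time_s: 1.4
tool_pos: [0.4641, 0.1627, 0.4034]
ee_rot: [-3.14, 0.001, 1.554]
contact_force: [0.6, -0.4, 1.2]
opening: 0.0871
```

```bash
python3 - <<'E'
from h import *
st,im,c=snap("wrist");print(st["time_s"],st["tool_pos"],st["ee_rot"]);cv2.imwrite("pics/w1.png",im[:,:,::-1]);np.save("w1.npy",np.r_[st["tool_pos"],st["ee_rot"]])
E
```

```text
1.4 [0.46408581 0.16272919 0.40337502] [-3.13958253e+00  1.39239625e-03  1.55377783e+00]
```

View pics/w1.png

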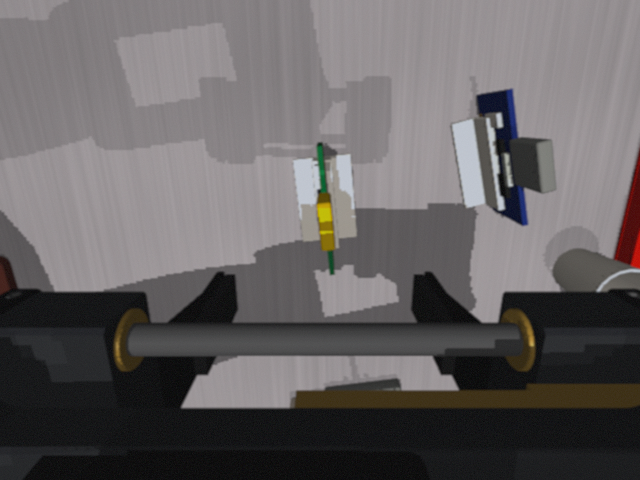

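Wrist view: tab top at about (325,210), board from (320,145) to (332,272), so close to world y with a small turn. The spare's chips face -x. I can't tell the sensor card's component side here, so I'll crop the earlier pictures.

```bash
python3 - <<'E'
from h import *
a=cv2.imread("pics/scene0.png")[215:285,395:475];b=cv2.imread("pics/side0.png")[160:230,250:330]
w=cv2.imread("pics/w1.png")[135:285,270:380]
f=lambda x,k:cv2.resize(x,None,fx=k,fy=k,interpolation=cv2.INTER_CUBIC)
A=np.hstack([f(a,3.4),f(b,3.4)]);W=f(w,2.2)
o=np.zeros((600,800,3),np.uint8);o[:A.shape[0],:A.shape[1]]=A;o[250:250+W.shape[0],:W.shape[1]]=W
cv2.imwrite("pics/crop1.png",o)
im=cv2.imread("pics/w1.png")[:,:,::-1]
print("yel",blobs(im,(18,150,60),(32,255,255),15,(280,130,380,290))[0]);print("green",blobs(im,(45,100,20),(90,255,200),20,(280,130,380,290))[0])
E
```

```text
yel [([325.2, 221.7], [317, 193, 18, 58, 743])]
green [([321.4, 168.0], [317, 144, 10, 49, 239]), ([330.5, 261.0], [328, 251, 6, 23, 87])]
```

View pics/crop1.png

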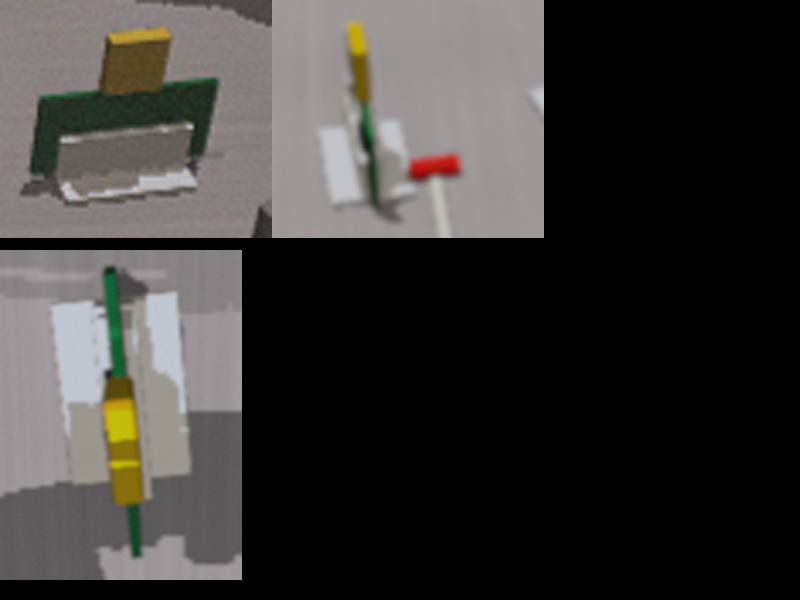

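The +x face is plain, and dark chip bits show on the -x side of the board. So the component side already faces -x, like the display, and only a small turn is needed.

```bash
python3 - <<'E'
from h import *
v=np.load("w1.npy");c=cam("wrist",dict(tool_pos=v[:3],ee_rot=v[3:]))
im=cv2.imread("pics/w1.png")[:,:,::-1]
h=cv2.cvtColor(im,cv2.COLOR_RGB2HSV)
def rows(lo,hi,ys):
    m=cv2.inRange(h,np.array(lo),np.array(hi))
    for y in ys:
        x=np.where(m[y,300:350])[0]+300; print(y,(x.min(),x.max(),x.mean()) if len(x) else None)
rows((45,100,20),(90,255,200),[146,150,156,162,168,174,180,186,254,260,266,272])
rows((18,150,60),(32,255,255),range(194,252,6))
for p in [(320,144),(331.7,273)]: print("top edge",plane(c,p,.068).round(4))
for p in [(324.6,205)]: print("tab top back edge",plane(c,p,.111).round(4))
# predicted grasp point pixel
T=v[:3]; print(proj(c,[T[0],T[1],.111]))
E
```

```text
146 (np.int64(318), np.int64(321), np.float64(319.5))
150 (np.int64(317), np.int64(322), np.float64(319.5))
156 (np.int64(318), np.int64(322), np.float64(320.0))
162 (np.int64(319), np.int64(323), np.float64(321.0))
168 (np.int64(320), np.int64(323), np.float64(321.5))
174 (np.int64(320), np.int64(324), np.float64(322.0))
180 (np.int64(321), np.int64(324), np.float64(322.5))
186 (np.int64(322), np.int64(325), np.float64(323.5))
254 (np.int64(328), np.int64(331), np.float64(329.5))
260 (np.int64(329), np.int64(332), np.float64(330.5))
266 (np.int64(329), np.int64(332), np.float64(330.5))
272 (np.int64(331), np.int64(332), np.float64(331.5))
194 (np.int64(319), np.int64(328), np.float64(323.5))
200 (np.int64(318), np.int64(329), np.float64(323.5))
206 (np.int64(317), np.int64(330), np.float64(323.5))
212 (np.int64(318), np.int64(331), np.float64(324.5))
218 (np.int64(318), np.int64(331), np.float64(324.5))
224 (np.int64(319), np.int64(331), np.float64(325.0))
230 (np.int64(320), np.int64(332), np.float64(326.0))
236 (np.int64(321), np.int64(333), np.float64(327.0))
242 (np.int64(321), np.int64(333), np.float64(327.0))
248 (np.int64(322), np.int64(333), np.float64(327.5))
top edge [0.4627 0.2243 0.068 ]
top edge [0.4714 0.1048 0.068 ]
tab top back edge [0.4659 0.181  0.111 ]
[322.70356752 227.6458856 ]
```

Emit:
{"op": "drive_tool", "data": {"steps": [3,2,-20,0.86,0.5,3,2,-50,0.86,0.5,3,2,-80,0.86,0.5,3,2,-110,0.86,0.5,3,2,-130,0.86,0.5,3,2,-143,0.86,0.5,3,2,-143,0.86,0.5,3,2,-143,0.86,0.5], "grip_force": 15}}

```text
time_s: 2.12
tool_pos: [0.4655, 0.1672, 0.2598]
ee_rot: [-3.137, 0.0, 1.646]
contact_force: [-0.8, 0.3, 0.6]
opening: 0.0461
```

Emit:
{"op": "drive_tool", "data": {"steps": [0,0,0,0,0,0,0,0,0,0,0,0,0,0,0,0,0,0,0,0,0,0,0,0,0,0,0,0,0,0]}}

```text
time_s: 2.62
tool_pos: [0.4657, 0.1672, 0.2602]
ee_rot: [-3.138, -0.0, 1.646]
contact_force: [-1.7, -0.2, 3.4]
opening: 0.0115
```

Emit:
{"op": "drive_tool", "data": {"steps": [0,0,6,0,0,0,0,12,0,0,0,0,20,0,0,0,0,30,0,0,0,0,42,0,0,0,0,60,0,0,0,0,80,0,0,0,0,100,0,0]}}

```text
time_s: 3.28
tool_pos: [0.4655, 0.1672, 0.3621]
ee_rot: [-3.138, -0.0, 1.646]
contact_force: [0.3, -0.1, -1.3]
opening: 0.0119
```

Emit:
{"op": "drive_tool", "data": {"steps": [5,-20,30,0,0,10,-50,60,0,0,15,-80,90,0.1,0,20,-110,110,0.2,0,25,-140,110,0.3,0,30,-160,110,0.4,0,30,-170,110,0.5,0,30,-170,110,0.5,0]}}

```text
time_s: 3.95
tool_pos: [0.4954, -0.0048, 0.4734]
ee_rot: [-3.139, 0.001, 1.695]
contact_force: [0.5, 0.1, -3.3]
opening: 0.0116
```

```bash
python3 - <<'E'
from h import *
st,im,c=snap("wrist");print(st["time_s"],st["tool_pos"],st["ee_rot"],st["opening"],st["contact_force"]);cv2.imwrite("pics/w2.png",im[:,:,::-1]);np.save("w2.npy",np.r_[st["tool_pos"],st["ee_rot"]])
E
```

```text
3.95 [ 0.49542544 -0.0048313   0.47335076] [-3.13895232e+00  1.08440190e-03  1.69547355e+00] 0.011629342887589041 [ 0.45286205  0.13644223 -3.2606285 ]
```

View pics/w2.png

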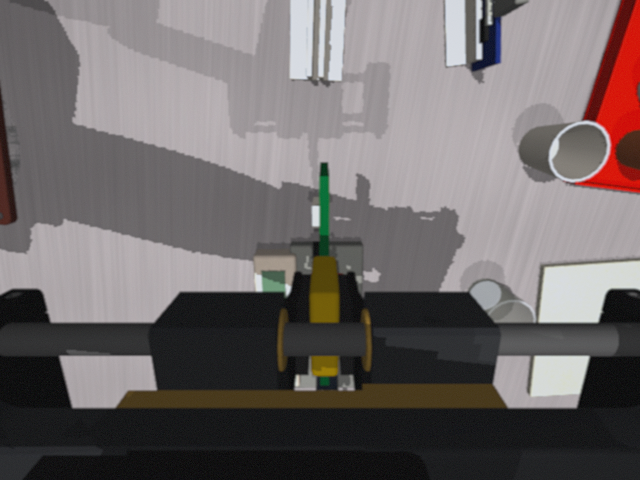

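The far end of the held card is at (324,163), and a chip is visible on its -x side. The dock is mostly hidden under the gripper, so I'll shift sideways to see the bay past the card.

Emit:
{"op": "drive_tool", "data": {"steps": [-6,-30,5,0,0,-12,-60,10,0,0,-18,-95,15,0,0,-24,-130,20,0,0,-30,-165,20,0,0,-35,-190,20,0,0,-35,-205,20,0,0,-35,-205,20,0,0]}}

```text
time_s: 4.67
tool_pos: [0.4601, -0.2101, 0.4934]
ee_rot: [-3.139, 0.001, 1.693]
contact_force: [-0.4, 0.1, -1.3]
opening: 0.0125
```

```bash
python3 - <<'E'
from h import *
st,im,c=snap("wrist");print(st["time_s"],st["tool_pos"],st["ee_rot"],st["dq"].max());cv2.imwrite("pics/w3.png",im[:,:,::-1]);np.save("w3.npy",np.r_[st["tool_pos"],st["ee_rot"]])
for X in [(.523,-.181,.103),(.523-.008,-.181+.06,.103),(.523+.008,-.181-.06,.103)]: print(proj(c,X))
v=np.load("w2.npy");c=cam("wrist",dict(tool_pos=v[:3],ee_rot=v[3:]))
e=plane(c,(324,163),v[2]-.192);d=e-v[:3];y=v[5];print("card end in tool:",d[0]*np.cos(y)+d[1]*np.sin(y),d[0]*np.sin(y)-d[1]*np.cos(y))
E
```

```text
4.6667 [ 0.46006646 -0.21014831  0.49337466] [-3.13864226e+00  7.09257954e-04  1.69310375e+00] 0.051536904656277874
[387.54748919 180.83586983]
[390.17048067 119.32909031]
[385.16530945 236.69583159]
card end in tool: 0.061609604568947374 0.0009506721819024476
```

View pics/w3.png

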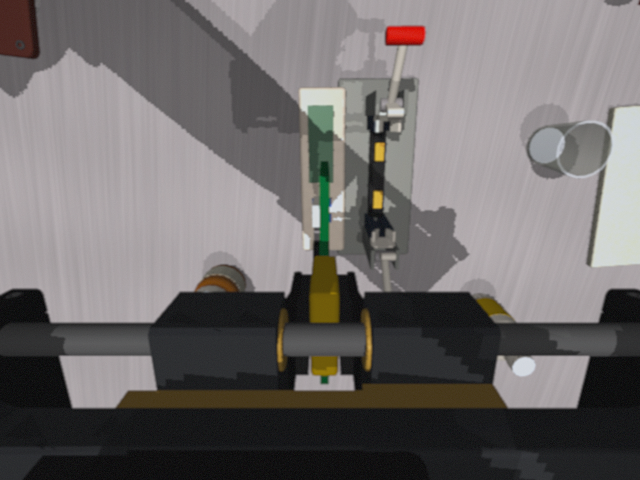

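```bash
python3 - <<'E'
from h import *
im=cv2.imread("pics/w3.png");print(blobs(im[:,:,::-1],(15,120,100),(35,255,255),15,(360,120,400,230))[0],blobs(im[:,:,::-1],(0,170,90),(8,255,255),30,(370,0,450,60))[0])
a=im[92:152,355:435];b=im[215:275,345:425]
f=lambda x:cv2.resize(x,None,fx=5,fy=5,interpolation=cv2.INTER_NEAREST)
cv2.imwrite("pics/crop2.png",np.hstack([f(a),f(b)]))
E
```

```text
[([379.0, 151.4], [374, 142, 11, 20, 200]), ([377.4, 199.4], [373, 190, 10, 19, 174])] [([404.6, 35.2], [386, 27, 39, 18, 655])]
```

View pics/crop2.png

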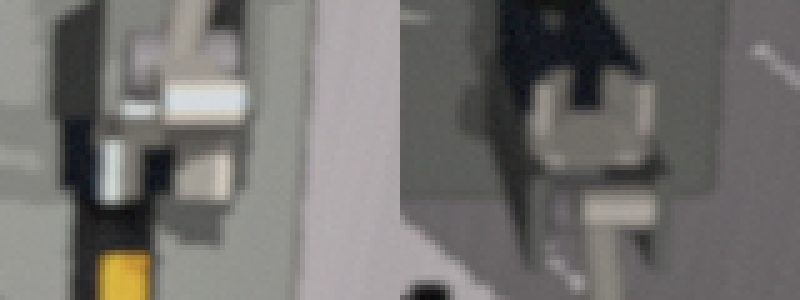

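Crop: the left guide mouth is centred near pixel (387.5), with its inner face at row about 132 and slot bottom at row about 121.5. The right guide is centred near (382.9), with inner face at row about 229.5 and slot bottom at row about 236.

```bash
python3 - <<'E'
from h import *
v=np.load("w3.npy");c=cam("wrist",dict(tool_pos=v[:3],ee_rot=v[3:]))
L=[plane(c,(387.7,y),.103) for y in(132.5,121.5)];Rr=[plane(c,(382.9,y),.103) for y in(229.5,236.1)]
L2=plane(c,(386.1,127),.09);R2=plane(c,(381.3,233),.09)
print("top",np.round(L,4),np.round(Rr,4)); print("slot@90",L2.round(4),R2.round(4))
for a,b in[(L[0],Rr[0]),(L[1],Rr[1]),(L2,R2)]:
    d=a-b;print("mid",((a+b)/2).round(4),"len",np.hypot(*d[:2]).round(4),"yaw",np.arctan2(-d[0],d[1]).round(4))
a,b=[plane(c,p,.046) for p in((379.0,151.4),(377.4,199.4))];d=a-b;print("contacts",a,b,(a+b)/2,np.arctan2(-d[0],d[1]))
a=plane(c,(404.6,35.2),.165);print("barL",a)
e=plane(c,(324,163),v[2]-.192);dd=e-v[:3];y=v[5];print("card end tool",dd[0]*np.cos(y)+dd[1]*np.sin(y),dd[0]*np.sin(y)-dd[1]*np.cos(y))
im=cv2.imread("pics/w3.png")[:,:,::-1];h=cv2.cvtColor(im,cv2.COLOR_RGB2HSV);m=cv2.inRange(h,np.array((50,140,20)),np.array((90,255,200)))
for yy in range(160,254,8):
    x=np.where(m[yy,312:336])[0]+312
    if len(x):
        p=plane(c,(x.mean(),yy),v[2]-.192)-v[:3]; print(yy,x.min(),x.max(),p[0]*np.cos(y)+p[1]*np.sin(y),p[0]*np.sin(y)-p[1]*np.cos(y))
E
```

```text
top [[ 0.5148 -0.1336  0.103 ]
 [ 0.513  -0.1233  0.103 ]] [[ 0.5272 -0.2333  0.103 ]
 [ 0.5285 -0.2406  0.103 ]]
slot@90 [ 0.5144 -0.1286  0.09  ] [ 0.5288 -0.2412  0.09  ]
mid [ 0.521  -0.1834  0.103 ] len 0.1005 yaw 0.1239
mid [ 0.5207 -0.182   0.103 ] len 0.1183 yaw 0.1314
mid [ 0.5216 -0.1849  0.09  ] len 0.1135 yaw 0.1267
contacts [ 0.51818781 -0.15632824  0.046     ] [ 0.52577438 -0.21259317  0.046     ] [ 0.52198109 -0.18446071  0.046     ] 0.13402827503433332
barL [ 0.50446803 -0.06037437  0.165     ]
card end tool 0.061679058318894406 0.0008911164399349426
168 321 327 0.05933469750497236 0.0008927525041556965
176 320 328 0.05554380466663265 0.0008953980628515282
184 320 327 0.05170268197332582 0.0006578080168402655
192 321 327 0.04781109353808702 0.0009007945069190856
200 320 329 0.043867536232509934 0.0011470258759483064
208 321 327 0.03987038230213228 0.0009063361084776407
216 321 328 0.03581968905848149 0.0011559390473438163
224 321 327 0.03171316413941374 0.0009120288041998101
232 321 327 0.02755057886558494 0.0009149337567104687
240 320 327 0.023330118379951914 0.0006659855609061336
248 319 327 0.019050896635605077 0.00041357127191374125
```

Emit:
{"op": "drive_tool", "data": {"steps": [20,9,0,0.07,0,40,18,0,0.07,0,60,26,0,0.07,0,60,26,-30,0.07,0,60,26,-60,0.07,0,60,26,-90,0.07,0,60,26,-105,0.07,0,60,26,-110,0.07,0]}}

```text
time_s: 5.38
tool_pos: [0.5196, -0.1801, 0.3796]
ee_rot: [-3.134, -0.005, 1.703]
contact_force: [-0.1, 0.6, -2.3]
opening: 0.0119
```

Emit:
{"op": "drive_tool", "data": {"steps": [0,0,0,0,0,0,0,0,0,0,0,0,0,0,0,0,0,0,0,0]}}

```text
time_s: 5.72
tool_pos: [0.5202, -0.1799, 0.3815]
ee_rot: [-3.136, -0.003, 1.704]
contact_force: [0.0, 0.3, -1.5]
opening: 0.0122
```

```bash
python3 - <<'E'
from h import *
st,im,c=snap("wrist");print(st["time_s"],st["tool_pos"],st["ee_rot"],abs(st["dq"]).max(),st["contact_force"]);np.save("w4.npy",np.r_[st["tool_pos"],st["ee_rot"]])
cv2.imwrite("pics/w4.png",im[:,:,::-1])
x=im[40:300,230:430,::-1];cv2.imwrite("pics/crop4.png",cv2.resize(x,None,fx=2.3,fy=2.3,interpolation=cv2.INTER_CUBIC))
E
```

```text
5.7167 [ 0.52021287 -0.17991983  0.38152011] [-3.13639726 -0.00329039  1.70384943] 0.007222202964525104 [ 0.00634422  0.27478928 -1.46645329]
```

View pics/crop4.png

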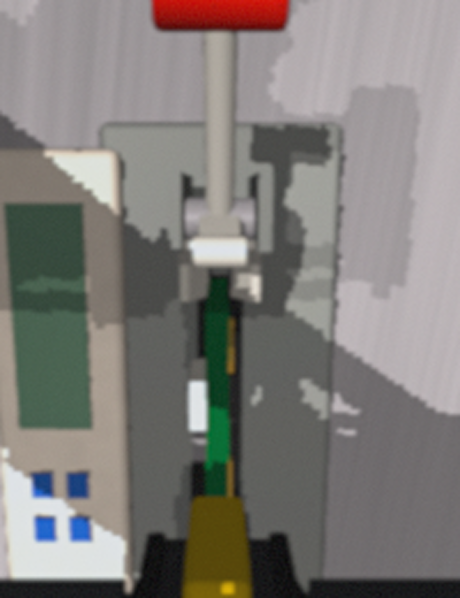

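```bash
python3 - <<'E'
from h import *
v=np.load("w4.npy");c=cam("wrist",dict(tool_pos=v[:3],ee_rot=v[3:]));y=v[5]
for n,u,w,z in [("cardend",218,272,v[2]-.192),("lip in y52",200,300,.103),("lipR",250,300,.103),("slotctr",220,290,.103),("base edge y110",220,124,.02),("hinge y77",220,215,.112),("console R top end",105,150,.03)]:
    p=plane(c,(230+u/2.3,40+w/2.3),z);d=p-v[:3];print(n,p.round(4),"along",(d[0]*np.cos(y)+d[1]*np.sin(y)).round(4),"lat(+x)",(d[0]*np.sin(y)-d[1]*np.cos(y)).round(4))
E
```

```text
cardend [ 0.5125 -0.1158  0.1895] along 0.0646 lat(+x) 0.0008
lip in y52 [ 0.509  -0.1332  0.103 ] along 0.0478 lat(+x) -0.0049
lipR [ 0.5244 -0.1311  0.103 ] along 0.0478 lat(+x) 0.0106
slotctr [ 0.5147 -0.1293  0.103 ] along 0.0509 lat(+x) 0.0013
base edge y110 [ 0.5075 -0.076   0.02  ] along 0.1047 lat(+x) 0.0012
hinge y77 [ 0.5117 -0.1069  0.112 ] along 0.0735 lat(+x) 0.0012
console R top end [ 0.4657 -0.0916  0.03  ] along 0.0948 lat(+x) -0.0423
```

```bash
python3 - <<'E'
from h import *
im=cv2.imread("pics/w4.png")[:,:,::-1];print(im[148:172:2,320:330].tolist().__len__())
for y in range(148,174,2): print(y,[tuple(int(q) for q in im[y,x]) for x in (322,325,328)])
for f in("w2","w4"):
    v=np.load(f+".npy");c=cam("wrist",dict(tool_pos=v[:3],ee_rot=v[3:]));y=v[5]
    for a in (.058,.06,.062,.064): print(f,a,proj(c,v[:3]+[a*np.cos(y),a*np.sin(y),-.192]).round(1))
    # tab top far edge: x=+20, z=105 -> -0.254+.105
    for a in (.018,.02,.022,.024): print("tab",a,proj(c,v[:3]+[a*np.cos(y),a*np.sin(y),-.149]).round(1))
E
```

```text
12
148 [(221, 226, 231), (222, 226, 232), (222, 226, 232)]
150 [(222, 226, 227), (222, 226, 227), (222, 226, 227)]
152 [(221, 218, 209), (221, 219, 209), (220, 218, 208)]
154 [(180, 175, 165), (181, 173, 165), (181, 174, 165)]
156 [(97, 95, 90), (101, 99, 94), (100, 98, 94)]
158 [(62, 60, 59), (70, 71, 69), (65, 66, 64)]
160 [(29, 34, 31), (34, 40, 37), (34, 36, 33)]
162 [(20, 45, 26), (12, 48, 28), (16, 38, 24)]
164 [(12, 44, 26), (17, 48, 31), (18, 40, 27)]
166 [(15, 46, 30), (11, 44, 25), (20, 42, 25)]
168 [(8, 44, 22), (12, 44, 23), (16, 38, 23)]
170 [(10, 45, 24), (13, 47, 27), (12, 41, 24)]
172 [(9, 44, 21), (11, 45, 24), (12, 44, 26)]
w2 0.058 [322.  170.7]
w2 0.06 [322.  166.4]
w2 0.062 [322.  162.1]
w2 0.064 [322.  157.8]
tab 0.018 [321.3 287.3]
tab 0.02 [321.3 282.7]
tab 0.022 [321.3 278. ]
tab 0.024 [321.3 273.3]
w4 0.058 [323.  172.4]
w4 0.06 [323.  168.1]
w4 0.062 [323.  163.9]
w4 0.064 [323.  159.6]
tab 0.018 [322.3 288.7]
tab 0.02 [322.3 284.1]
tab 0.022 [322.3 279.4]
tab 0.024 [322.3 274.7]
```

Emit:
{"op": "drive_tool", "data": {"steps": [1.2,-6,0,0,0,1.2,-6,-8,0,0,1.2,-6,-14,0,0,1.2,-6,-18,0,0,1.2,-6,-18,0,0,1.2,-6,-18,0,0]}}

```text
time_s: 6.27
tool_pos: [0.5211, -0.1863, 0.3626]
ee_rot: [-3.135, -0.004, 1.703]
contact_force: [0.4, -0.4, -1.3]
opening: 0.0119
```

Emit:
{"op": "drive_tool", "data": {"steps": [0,0,-3,0,0,0,0,-6,0,0,0,0,-9,0,0,0,0,-12,0,0,0,0,-15,0,0,0,0,-18,0,0,0,0,-18,0,0]}}

```text
time_s: 6.85
tool_pos: [0.521, -0.186, 0.344]
ee_rot: [-3.134, -0.005, 1.703]
contact_force: [-0.4, 1.7, -1.5]
opening: 0.0119
```

Emit:
{"op": "drive_tool", "data": {"steps": [0,0,-2,0,0,0,0,-4,0,0,0,0,-6,0,0,0,0,-8,0,0,0,0,-10,0,0,0,0,-10,0,0]}}

```text
time_s: 7.35
tool_pos: [0.5209, -0.1858, 0.3335]
ee_rot: [-3.134, -0.005, 1.704]
contact_force: [-0.2, 3.0, -1.5]
opening: 0.0119
```

Emit:
{"op": "drive_tool", "data": {"steps": [-0.1,1,0,0,0,-0.1,1,0,0,0,-0.1,1,-2,0,0,-0.1,1,-4,0,0,-0.1,1,-6,0,0,-0.1,1,-8,0,0,-0.1,1,-10,0,0,-0.1,1,-10,0,0]}}

```text
time_s: 8.02
tool_pos: [0.5207, -0.1849, 0.323]
ee_rot: [-3.134, -0.005, 1.703]
contact_force: [0.0, -0.1, -2.5]
opening: 0.012
```

Emit:
{"op": "drive_tool", "data": {"steps": [0,0.2,-2,0,0,0,0.2,-4,0,0,0,0.2,-6,0,0,0,0.2,-8,0,0,0,0.2,-10,0,0,0,0.2,-12,0,0,0,0.2,-14,0,0,0,0.2,-14,0,0]}}

```text
time_s: 8.68
tool_pos: [0.5207, -0.1846, 0.3085]
ee_rot: [-3.134, -0.006, 1.703]
contact_force: [2.3, 0.5, -1.1]
opening: 0.0121
```

Emit:
{"op": "drive_tool", "data": {"steps": [0,0,-1,0,0,0,0,-2,0,0,0,0,-3,0,0,0,0,-3,0,0]}}

```text
time_s: 9.02
tool_pos: [0.5207, -0.1846, 0.3053]
ee_rot: [-3.134, -0.006, 1.703]
contact_force: [1.2, 0.9, -2.2]
opening: 0.0118
```

Emit:
{"op": "drive_tool", "data": {"steps": [0,0,-0.5,0,0,0,0,-1,0,0,0,0,-1.5,0,0,0,0,-1.5,0,0]}}

```text
time_s: 9.35
tool_pos: [0.5207, -0.1846, 0.304]
ee_rot: [-3.134, -0.006, 1.703]
contact_force: [0.2, 1.1, -0.3]
opening: 0.0118
```

Emit:
{"op": "drive_tool", "data": {"steps": [0,0,-0.5,0,0,0,0,-1,0,0,0,0,-1,0,0,0,0,-1,0,0]}}

```text
time_s: 9.68
tool_pos: [0.5207, -0.1846, 0.303]
ee_rot: [-3.134, -0.006, 1.703]
contact_force: [0.3, 0.5, -0.6]
opening: 0.0117
```

Emit:
{"op": "drive_tool", "data": {"steps": [0,0,-0.5,0,0,0,0,-1,0,0,0,0,-1,0,0,0,0,-1,0,0]}}

```text
time_s: 10.02
tool_pos: [0.5208, -0.1846, 0.3022]
ee_rot: [-3.134, -0.006, 1.703]
contact_force: [-1.2, 1.1, 2.9]
opening: 0.0116
```

Emit:
{"op": "drive_tool", "data": {"steps": [0,0,0,0,0,0,0,0,0,0]}}

```text
time_s: 10.18
tool_pos: [0.5208, -0.1846, 0.3023]
ee_rot: [-3.134, -0.006, 1.703]
contact_force: [-0.4, 0.6, 2.6]
opening: 0.012
```

Emit:
{"op": "drive_tool", "data": {"steps": [0,0,-0.5,0,0,0,0,-0.5,0,0,0,0,-0.5,0,0]}}

```text
time_s: 10.43
tool_pos: [0.5208, -0.1845, 0.3018]
ee_rot: [-3.134, -0.006, 1.703]
contact_force: [-1.5, 1.2, 2.8]
opening: 0.0116
```

The card rests on the springs: Fz went from -1.5 to +2.8. Releasing it.

Emit:
{"op": "drive_tool", "data": {"steps": [0,0,0,0,0.17,0,0,0,0,0.22,0,0,0,0,0.35,0,0,0,0,0.5,0,0,0,0,0.5,0,0,0,0,0.5]}}

```text
time_s: 10.93
tool_pos: [0.5208, -0.1846, 0.3017]
ee_rot: [-3.134, -0.006, 1.703]
contact_force: [0.2, -0.2, 0.4]
opening: 0.0375
```

Emit:
{"op": "drive_tool", "data": {"steps": [0,0,10,0,0.5,0,0,30,0,0.5,0,0,60,0,0.5,0,0,95,0,0.5,0,0,130,0,0.4,0,0,160,0,0.2,0,0,170,0,0,0,0,170,0,0]}}

```text
time_s: 11.6
tool_pos: [0.5212, -0.1848, 0.4764]
ee_rot: [-3.14, -0.001, 1.703]
contact_force: [0.6, -0.0, -0.1]
opening: 0.0244
```

```bash
python3 - <<'E'
from h import *
s,a,S=snap("scene");_,b,D=snap("side")
print(s["time_s"],s["tool_pos"],s["ee_rot"],s["opening"])
cv2.imwrite("pics/scene5.png",a[:,:,::-1]);cv2.imwrite("pics/side5.png",b[:,:,::-1])
f=lambda x:cv2.resize(x[:,:,::-1],None,fx=2.8,fy=2.8,interpolation=cv2.INTER_CUBIC)
cv2.imwrite("pics/crop5.png",np.hstack([f(a[200:340,195:355]),f(b[190:330,240:360])]))
A=blobs(a,(0,150,60),(8,255,255),15,(190,180,360,280))[0];B=blobs(b,(0,150,60),(8,255,255),15,(270,180,370,320))[0];print(A,B)
A.sort();B.sort(key=lambda t:-t[0][1])
for p,q in zip(A,B): X=tri(S,p[0],D,q[0]);print(X.round(4),proj(S,X)-p[0])
E
```

```text
11.6 [ 0.52121891 -0.18479888  0.47643521] [-3.14033686e+00 -1.07110820e-03  1.70333907e+00] 0.024395385767540627
[([335.4, 221.1], [331, 216, 9, 12, 65]), ([209.2, 236.8], [206, 231, 8, 13, 80])] [([297.1, 208.6], [291, 206, 13, 6, 58]), ([329.0, 301.2], [320, 296, 19, 11, 151])]
[ 0.5366 -0.3052  0.1616] [ 0.12077756 -0.15035009]
[ 0.5047 -0.0584  0.1601] [ 0.05490659 -0.09192609]
```

View pics/crop5.png

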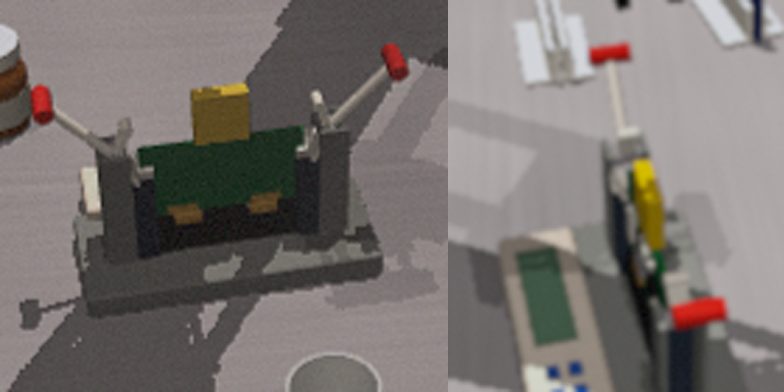

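The card sits level on both contacts and both levers are still open. The red bars in the crop are at (42,104) and (395,62). I'll start with the left lever: go outside its bar, then descend.

Emit:
{"op": "drive_tool", "data": {"steps": [-5,38,0,0,0,-10,76,0,0,0,-15,114,0,0,0,-21,150,-15,0,0,-21,157,-50,0,0,-21,157,-85,0,0,-21,157,-120,0,0,-21,157,-138,0,0]}}

```text
time_s: 12.37
tool_pos: [0.4967, -0.0264, 0.326]
ee_rot: [-3.124, -0.009, 1.704]
contact_force: [0.0, 0.4, 0.0]
opening: 0.0007
```

Emit:
{"op": "drive_tool", "data": {"steps": [0,0,0,0,0,0,0,0,0,0,0,0,0,0,0]}}

```text
time_s: 12.62
tool_pos: [0.4965, -0.0263, 0.3255]
ee_rot: [-3.122, -0.01, 1.704]
contact_force: [-0.1, -0.5, 0.6]
opening: 0.0003
```

```bash
cat > lv.py <<'E'
import numpy as np,sys
from cell import r
u=np.array([-.1316,.9913]);C=np.array([.5208,-.1846])+.001*u
sg=int(sys.argv[1]); st=r.get_state();p=st["tool_pos"];d=p[:2]-C
print("now s %.1f lat %.1f z %.1f"%(sg*d@u*1e3,(d[0]*.9913+d[1]*.1316)*1e3,p[2]*1e3),"F",st["contact_force"].round(1),"out",(sg*st["contact_force"][:2]@u).round(1))
for a in np.arange(1.3,-.31,-.1):
    s=.077+.07*np.sin(a-.5)+.0165;z=.287+.07*np.cos(a-.5);t=C+sg*s*u
    print("%.1f s %.1f"%(a,s*1e3),((np.r_[t,z]-p)*1e3).round(1))
E
python3 lv.py 1
```

```text
now s 159.1 lat -3.3 z 325.5 F [-0.1 -0.5  0.6] out -0.5
1.3 s 143.7 [  5.3 -14.8  10.3]
1.2 s 138.6 [  6.  -19.9  15. ]
1.1 s 133.0 [  6.7 -25.4  19.3]
1.0 s 127.1 [  7.5 -31.3  22.9]
0.9 s 120.8 [  8.3 -37.6  26. ]
0.8 s 114.2 [  9.2 -44.1  28.4]
0.7 s 107.4 [ 10.1 -50.8  30.1]
0.6 s 100.5 [ 11.  -57.7  31.1]
0.5 s 93.5 [ 11.9 -64.6  31.5]
0.4 s 86.5 [ 12.8 -71.5  31.1]
0.3 s 79.6 [ 13.7 -78.4  30.1]
0.2 s 72.8 [ 14.6 -85.1  28.4]
0.1 s 66.2 [ 15.5 -91.6  26. ]
-0.0 s 59.9 [ 16.3 -97.9  22.9]
-0.1 s 54.0 [  17.1 -103.8   19.3]
-0.2 s 48.4 [  17.8 -109.3   15. ]
-0.3 s 43.3 [  18.5 -114.4   10.3]
```

Emit:
{"op": "drive_tool", "data": {"steps": [3,-7,10,0,0,5,-15,11,0,0,6,-20,15,0,0,7,-25,19,0,0,7.5,-31,23,0,0,8.3,-38,26,0,0,9.2,-44,28,0,0,9.2,-44,28,0,0]}}

```text
time_s: 13.28
tool_pos: [0.5066, -0.0717, 0.3559]
ee_rot: [-3.126, -0.008, 1.703]
contact_force: [0.8, 0.2, -0.5]
opening: 0.0005
```

```bash
python3 lv.py 1
```

```text
now s 112.8 lat 0.8 z 355.9 F [ 0.8  0.2 -0.5] out 0.1
1.3 s 143.7 [ -4.8  30.5 -20.2]
1.2 s 138.6 [ -4.1  25.5 -15.4]
1.1 s 133.0 [ -3.4  19.9 -11.2]
1.0 s 127.1 [-2.6 14.  -7.5]
0.9 s 120.8 [-1.8  7.8 -4.5]
0.8 s 114.2 [-0.9  1.3 -2.1]
0.7 s 107.4 [-0.  -5.5 -0.3]
0.6 s 100.5 [  0.9 -12.3   0.7]
0.5 s 93.5 [  1.8 -19.2   1.1]
0.4 s 86.5 [  2.7 -26.2   0.7]
0.3 s 79.6 [  3.6 -33.   -0.3]
0.2 s 72.8 [  4.5 -39.8  -2.1]
0.1 s 66.2 [  5.4 -46.3  -4.5]
-0.0 s 59.9 [  6.2 -52.5  -7.5]
-0.1 s 54.0 [  7.  -58.4 -11.2]
-0.2 s 48.4 [  7.7 -64.  -15.4]
-0.3 s 43.3 [  8.4 -69.  -20.2]
```

```bash
cat > bars.py <<'E'
from h import *
u=np.array([-.1316,.9913]);C=np.array([.5208,-.1846])+.001*u
_,a,S=snap("scene");_,b,D=snap("side")
A=blobs(a,(0,150,60),(8,255,255),8,(190,170,360,280))[0];B=blobs(b,(0,150,60),(8,255,255),8,(270,170,370,330))[0]
A.sort();B.sort(key=lambda t:-t[0][1]);print(A,B)
for p in A:
  for q in B:
    X=tri(S,p[0],D,q[0]);e=abs(proj(S,X)-p[0]).max()
    if e<3:
        s=(X[:2]-C)@u; print(X.round(4),"s %.1f z %.1f a %.2f"%(s*1e3,X[2]*1e3,.5+np.arctan2(abs(s)-.077,X[2]-.109)),"err",e.round(2))
E
python3 bars.py
```

```text
[([209.2, 236.8], [206, 231, 8, 13, 81]), ([321.3, 216.4], [317, 211, 10, 12, 60])] [([329.8, 301.4], [320, 296, 20, 11, 154]), ([299.7, 210.2], [293, 207, 15, 8, 83])]
[ 0.5375 -0.3054  0.1619] s -123.0 z 161.9 a 1.22 err 0.01
[ 0.5085 -0.0871  0.1765] s 97.2 z 176.5 a 0.79 err 0.34
```

Emit:
{"op": "drive_tool", "data": {"steps": [0,-5.5,0,0,0,0.9,-12,0.7,0,0,1.8,-19,1,0,0,2.3,-24,0.7,0,0,2.7,-28,0.5,0,0,2.7,-28,0.5,0,0]}}

```text
time_s: 13.88
tool_pos: [0.5086, -0.1002, 0.3545]
ee_rot: [-3.123, -0.008, 1.702]
contact_force: [-0.3, -0.3, 0.5]
opening: 0.0006
```

```bash
python3 lv.py 1|grep -v ^1
```

```text
now s 84.3 lat -0.9 z 354.5 F [-0.3 -0.3  0.5] out -0.3
0.9 s 120.8 [-3.9 36.3 -3. ]
0.8 s 114.2 [-3.  29.8 -0.6]
0.7 s 107.4 [-2.1 23.   1.2]
0.6 s 100.5 [-1.2 16.2  2.2]
0.5 s 93.5 [-0.3  9.3  2.5]
0.4 s 86.5 [0.6 2.3 2.2]
0.3 s 79.6 [ 1.6 -4.5  1.2]
0.2 s 72.8 [  2.4 -11.3  -0.6]
0.1 s 66.2 [  3.3 -17.8  -3. ]
-0.0 s 59.9 [  4.1 -24.   -6. ]
-0.1 s 54.0 [  4.9 -29.9  -9.7]
-0.2 s 48.4 [  5.7 -35.4 -13.9]
-0.3 s 43.3 [  6.3 -40.5 -18.7]
```

Emit:
{"op": "drive_tool", "data": {"steps": [0.4,-2,1,0,0,1,-4,1,0,0,1.6,-6,1,0,0,1.8,-8,0.5,0,0]}}

```text
time_s: 14.22
tool_pos: [0.5101, -0.1081, 0.3544]
ee_rot: [-3.122, -0.009, 1.703]
contact_force: [-2.4, 1.8, -0.8]
opening: 0.0001
```

Emit:
{"op": "drive_tool", "data": {"steps": [0.3,-1.5,-0.5,0,0,0.5,-3,-1,0,0,0.7,-4,-1.5,0,0]}}

```text
time_s: 14.47
tool_pos: [0.5109, -0.1123, 0.3532]
ee_rot: [-3.122, -0.008, 1.703]
contact_force: [-1.2, 1.9, 1.3]
opening: 0.0001
```

Emit:
{"op": "drive_tool", "data": {"steps": [0.2,-1,-0.5,0,0,0.3,-2,-1,0,0,0.4,-3,-1.5,0,0]}}

```text
time_s: 14.72
tool_pos: [0.5115, -0.1153, 0.3519]
ee_rot: [-3.123, -0.008, 1.703]
contact_force: [-0.6, 3.0, 2.9]
opening: 0.0005
```

```bash
python3 lv.py 1|grep -v ^1; python3 bars.py
```

```text
now s 68.9 lat -0.1 z 351.9 F [-0.6  3.   2.9] out 3.1
0.9 s 120.8 [-6.7 51.4 -0.4]
0.8 s 114.2 [-5.9 44.9  2. ]
0.7 s 107.4 [-5.  38.2  3.7]
0.6 s 100.5 [-4.1 31.3  4.8]
0.5 s 93.5 [-3.1 24.4  5.1]
0.4 s 86.5 [-2.2 17.5  4.8]
0.3 s 79.6 [-1.3 10.6  3.7]
0.2 s 72.8 [-0.4  3.9  2. ]
0.1 s 66.2 [ 0.5 -2.6 -0.4]
-0.0 s 59.9 [ 1.3 -8.9 -3.4]
-0.1 s 54.0 [  2.1 -14.8  -7.1]
-0.2 s 48.4 [  2.8 -20.3 -11.3]
-0.3 s 43.3 [  3.5 -25.4 -16.1]
[([209.2, 236.6], [206, 231, 8, 13, 79]), ([299.3, 220.9], [296, 215, 9, 12, 48])] [([329.9, 301.2], [320, 296, 20, 11, 158]), ([304.5, 225.5], [298, 222, 15, 8, 94])]
[ 0.5376 -0.3054  0.1624] s -123.0 z 162.4 a 1.21 err 0.04
[ 0.5142 -0.1306  0.1731] s 53.4 z 173.1 a 0.15 err 0.63
```

Emit:
{"op": "drive_tool", "data": {"steps": [0.1,-1,-0.4,0,0,0.2,-2,-0.8,0,0]}}

```text
time_s: 14.98
tool_pos: [0.5118, -0.1174, 0.3511]
ee_rot: [-3.123, -0.008, 1.703]
contact_force: [-1.2, 2.7, 3.0]
opening: 0.0004
```

Emit:
{"op": "drive_tool", "data": {"steps": [0.1,-1,-0.4,0,0,0.2,-1.5,-0.7,0,0]}}

```text
time_s: 15.15
tool_pos: [0.512, -0.119, 0.3505]
ee_rot: [-3.123, -0.008, 1.703]
contact_force: [-1.0, 4.0, 3.7]
opening: 0.0003
```

Emit:
{"op": "drive_tool", "data": {"steps": [0.1,-1,-0.4,0,0,0.2,-1.5,-0.7,0,0]}}

```text
time_s: 15.32
tool_pos: [0.5123, -0.1205, 0.3499]
ee_rot: [-3.123, -0.008, 1.703]
contact_force: [-1.2, 4.5, 3.2]
opening: 0.0004
```

Emit:
{"op": "drive_tool", "data": {"steps": [0.1,-1,-0.3,0,0,0.1,-1,-0.3,0,0]}}

```text
time_s: 15.48
tool_pos: [0.5124, -0.1214, 0.3496]
ee_rot: [-3.123, -0.009, 1.703]
contact_force: [-0.9, 4.4, 2.7]
opening: 0.0005
```

Emit:
{"op": "drive_tool", "data": {"steps": [0.1,-1,-0.3,0,0,0.1,-1,-0.3,0,0]}}

```text
time_s: 15.65
tool_pos: [0.5125, -0.1221, 0.3494]
ee_rot: [-3.123, -0.01, 1.703]
contact_force: [-1.1, 5.7, 4.2]
opening: -0.0
```

Emit:
{"op": "drive_tool", "data": {"steps": [0.1,-1,-0.3,0,0,0.1,-1,-0.3,0,0]}}

```text
time_s: 15.82
tool_pos: [0.5126, -0.1227, 0.3493]
ee_rot: [-3.123, -0.012, 1.703]
contact_force: [-3.3, 6.7, 4.7]
opening: 0.0002
```

Emit:
{"op": "drive_tool", "data": {"steps": [0,0,0,0,0,0,0,0,0,0]}}

```text
time_s: 15.98
tool_pos: [0.5126, -0.1226, 0.3494]
ee_rot: [-3.123, -0.012, 1.703]
contact_force: [-0.7, 4.8, 4.4]
opening: 0.0003
```

```bash
python3 lv.py 1|head -1; python3 bars.py
```

```text
now s 61.6 lat 0.0 z 349.4 F [-0.7  4.8  4.4] out 4.8
[([209.2, 236.8], [206, 231, 8, 13, 81]), ([296.4, 223.2], [293, 217, 9, 11, 42])] [([329.9, 301.2], [320, 296, 20, 11, 158]), ([305.4, 228.7], [299, 225, 15, 8, 95])]
[ 0.5377 -0.3053  0.1622] s -122.9 z 162.2 a 1.21 err 0.01
[ 0.5156 -0.1362  0.1694] s 47.6 z 169.4 a 0.05 err 0.82
```

Emit:
{"op": "drive_tool", "data": {"steps": [0.1,-1,-0.3,0,0,0.2,-1.6,-0.5,0,0]}}

```text
time_s: 16.25
tool_pos: [0.5128, -0.1236, 0.3491]
ee_rot: [-3.123, -0.014, 1.703]
contact_force: [-3.3, 8.6, 7.8]
opening: 0.0005
```

Emit:
{"op": "drive_tool", "data": {"steps": [0.1,-1,-0.3,0,0,0.2,-1.8,-0.6,0,0]}}

```text
time_s: 16.42
tool_pos: [0.5129, -0.1246, 0.3489]
ee_rot: [-3.123, -0.016, 1.703]
contact_force: [-3.5, 11.3, 8.6]
opening: 0.0003
```

Emit:
{"op": "drive_tool", "data": {"steps": [0,3,1,0,0,0,8,2,0,0,-1,15,3,0,0,-2,20,10,0,0,-2,20,40,0,0,-2,20,80,0,0,-2,20,100,0,0]}}

```text
time_s: 17.0
tool_pos: [0.5112, -0.1043, 0.4535]
ee_rot: [-3.127, -0.014, 1.704]
contact_force: [1.1, 0.4, 0.8]
opening: 0.0005
```

```bash
python3 lv.py 1|head -1; python3 bars.py; python3 - <<'E'
from h import *
a=cv2.imread("pics/scene5.png");_,b,_=snap("scene");b=b[:,:,::-1].copy();cv2.imwrite("pics/scene6.png",b)
f=lambda x:cv2.resize(x[215:300,225:335],None,fx=3.6,fy=3.6,interpolation=cv2.INTER_CUBIC)
cv2.imwrite("pics/crop6.png",np.hstack([f(a),f(b)]))
for n,i in(("before",a),("now",b)):
    y=blobs(np.ascontiguousarray(i[:,:,::-1]),(15,120,60),(34,255,255),20,(240,220,320,290))[0];print(n,y)
E
```

```text
now s 79.8 lat 1.1 z 453.5 F [1.1 0.4 0.8] out 0.3
[([209.3, 236.8], [206, 231, 8, 13, 80]), ([296.9, 221.1], [293, 215, 9, 13, 63])] [([329.8, 301.2], [320, 296, 20, 11, 159]), ([305.7, 228.4], [298, 225, 16, 7, 79])]
[ 0.5376 -0.3052  0.162 ] s -122.7 z 162.0 a 1.21 err 0.01
[ 0.5151 -0.136   0.1724] s 47.9 z 172.4 a 0.07 err 0.13
before [([273.4, 240.3], [263, 230, 21, 22, 399]), ([288.9, 272.0], [284, 269, 11, 7, 59]), ([261.0, 276.0], [255, 273, 12, 7, 59])]
now [([273.5, 241.9], [264, 232, 20, 21, 385]), ([288.9, 273.5], [284, 270, 11, 8, 58]), ([261.1, 277.2], [255, 274, 12, 8, 63])]
```

View pics/crop6.png

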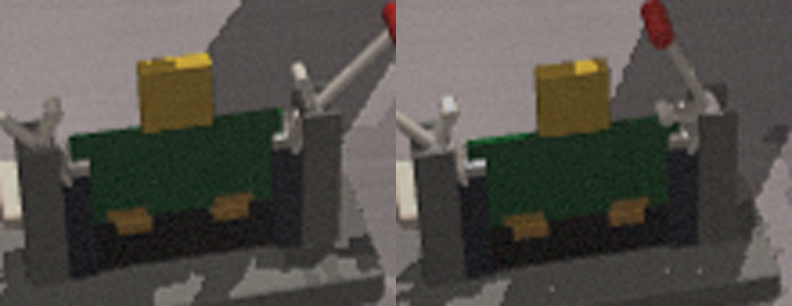

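The crop shows the left lever swung in with its nose on the shoulder. The contacts are about 1.2–1.5 px lower, which agrees with a 4 mm press. Moving to the right lever.

Emit:
{"op": "drive_tool", "data": {"steps": [4,-34,0,0,0,8,-68,0,0,0,13,-102,0,0,0,17,-136,0,0,0,22,-170,0,0,0,26,-204,0,0,0,30,-230,0,0,0,30.5,-237,0,0,0]}}

```text
time_s: 17.82
tool_pos: [0.5413, -0.345, 0.4493]
ee_rot: [-3.125, -0.014, 1.7]
contact_force: [-0.3, 0.4, -0.7]
opening: 0.0002
```

Emit:
{"op": "drive_tool", "data": {"steps": [0,0,-10,0,0,0,0,-40,0,0,0,0,-75,0,0,0,0,-100,0,0,0,0,-113,0,0,0,0,-113,0,0]}}

```text
time_s: 18.32
tool_pos: [0.54, -0.3427, 0.3308]
ee_rot: [-3.119, -0.021, 1.701]
contact_force: [-0.9, 0.3, 0.4]
opening: 0.0004
```

```bash
python3 lv.py -1; python3 -c "
from cell import r;print(r.get_state()['ee_rot'])"
```

```text
now s 160.3 lat -1.8 z 330.8 F [-0.9  0.3  0.4] out -0.4
1.3 s 143.7 [-0.4 16.7  4.9]
1.2 s 138.6 [-1.1 21.7  9.7]
1.1 s 133.0 [-1.8 27.3 13.9]
1.0 s 127.1 [-2.6 33.2 17.6]
0.9 s 120.8 [-3.5 39.4 20.6]
0.8 s 114.2 [-4.3 45.9 23. ]
0.7 s 107.4 [-5.2 52.7 24.8]
0.6 s 100.5 [-6.1 59.5 25.8]
0.5 s 93.5 [-7.  66.5 26.2]
0.4 s 86.5 [-8.  73.4 25.8]
0.3 s 79.6 [-8.9 80.2 24.8]
0.2 s 72.8 [-9.8 87.  23. ]
0.1 s 66.2 [-10.6  93.5  20.6]
-0.0 s 59.9 [-11.5  99.7  17.6]
-0.1 s 54.0 [-12.2 105.6  13.9]
-0.2 s 48.4 [-13.  111.2   9.7]
-0.3 s 43.3 [-13.7 116.2   4.9]
[-3.11924364 -0.02068338  1.70117161]
```

Emit:
{"op": "drive_tool", "data": {"steps": [1,8,4,0,0,0,15,5,0,0,-0.5,21,9.7,0,0,-1,27,14,0,0,-2,33,17.5,0,0,-2.5,39,20.5,0,0,-3.5,45,23,0,0,-3.5,45,23,0,0]}}

```text
time_s: 18.98
tool_pos: [0.5368, -0.2969, 0.3557]
ee_rot: [-3.121, -0.019, 1.702]
contact_force: [1.0, -1.0, 1.0]
opening: 0.0009
```

```bash
python3 lv.py -1|grep -v ^1;python3 bars.py
```

```text
now s 114.4 lat 1.1 z 355.7 F [ 1. -1.  1.] out 1.1
0.9 s 120.8 [-0.3 -6.4 -4.2]
0.8 s 114.2 [-1.1  0.1 -1.8]
0.7 s 107.4 [-2.   6.8 -0.1]
0.6 s 100.5 [-2.9 13.7  0.9]
0.5 s 93.5 [-3.9 20.6  1.3]
0.4 s 86.5 [-4.8 27.5  0.9]
0.3 s 79.6 [-5.7 34.4 -0.1]
0.2 s 72.8 [-6.6 41.1 -1.8]
0.1 s 66.2 [-7.4 47.6 -4.2]
-0.0 s 59.9 [-8.3 53.8 -7.3]
-0.1 s 54.0 [ -9.1  59.8 -10.9]
-0.2 s 48.4 [ -9.8  65.3 -15.2]
-0.3 s 43.3 [-10.5  70.4 -19.9]
[([225.5, 231.1], [222, 228, 7, 7, 33]), ([297.1, 220.7], [293, 215, 9, 13, 71])] [([317.6, 281.1], [315, 278, 6, 7, 29]), ([320.3, 186.5], [313, 178, 19, 17, 69]), ([338.5, 180.0], [315, 170, 46, 25, 394]), ([308.6, 179.5], [302, 170, 16, 21, 124])]
[ 0.5251 -0.2721  0.168 ] s -88.3 z 168.0 a 0.69 err 1.63
```

Emit:
{"op": "drive_tool", "data": {"steps": [-1,6,0,0,0,-2,12,0.7,0,0,-3,18,1,0,0,-3.5,22,1,0,0,-4,25,1,0,0,-4,25,1,0,0]}}

```text
time_s: 19.58
tool_pos: [0.5325, -0.2713, 0.3548]
ee_rot: [-3.119, -0.022, 1.702]
contact_force: [-0.1, 0.2, 0.1]
opening: 0.0005
```

Emit:
{"op": "drive_tool", "data": {"steps": [-0.4,2,0,0,0,-0.7,4,-0.5,0,0,-1,6,-1,0,0]}}

```text
time_s: 19.83
tool_pos: [0.5315, -0.2652, 0.3538]
ee_rot: [-3.119, -0.022, 1.702]
contact_force: [-0.0, -3.0, -0.1]
opening: 0.0004
```

Emit:
{"op": "drive_tool", "data": {"steps": [-0.2,1.5,-0.3,0,0,-0.4,3,-0.8,0,0,-0.6,4,-1.2,0,0]}}

```text
time_s: 20.08
tool_pos: [0.5308, -0.2611, 0.3525]
ee_rot: [-3.119, -0.022, 1.702]
contact_force: [0.3, -3.0, 1.3]
opening: 0.0003
```

```bash
python3 lv.py -1|grep -v ^1;python3 bars.py|tail -2
```

```text
now s 78.1 lat -0.1 z 352.5 F [ 0.3 -3.   1.3] out 3.0
0.9 s 120.8 [  5.7 -42.2  -1. ]
0.8 s 114.2 [  4.9 -35.7   1.4]
0.7 s 107.4 [  4.  -29.    3.1]
0.6 s 100.5 [  3.1 -22.1   4.1]
0.5 s 93.5 [  2.2 -15.2   4.5]
0.4 s 86.5 [ 1.2 -8.3  4.1]
0.3 s 79.6 [ 0.3 -1.4  3.1]
0.2 s 72.8 [-0.6  5.3  1.4]
0.1 s 66.2 [-1.4 11.8 -1. ]
-0.0 s 59.9 [-2.3 18.1 -4.1]
-0.1 s 54.0 [-3.  24.  -7.7]
-0.2 s 48.4 [ -3.8  29.5 -12. ]
-0.3 s 43.3 [ -4.5  34.6 -16.8]
[([244.7, 229.3], [242, 226, 6, 7, 32]), ([297.0, 220.9], [293, 215, 9, 13, 73])] [([312.0, 266.9], [311, 264, 3, 7, 19]), ([319.8, 178.5], [316, 177, 9, 4, 14]), ([311.5, 176.4], [308, 174, 7, 6, 16]), ([330.6, 173.1], [309, 170, 41, 10, 153]), ([303.0, 172.0], [298, 170, 10, 7, 33])]
[ 0.5194 -0.2358  0.1657] s -51.5 z 165.7 a 0.08 err 1.57
```

Emit:
{"op": "drive_tool", "data": {"steps": [-0.1,1,-0.4,0,0,-0.3,2,-0.8,0,0,-0.4,3,-1.2,0,0]}}

```text
time_s: 20.43
tool_pos: [0.5303, -0.258, 0.3512]
ee_rot: [-3.119, -0.022, 1.702]
contact_force: [0.6, -2.0, 1.6]
opening: 0.0005
```

Emit:
{"op": "drive_tool", "data": {"steps": [-0.1,1,-0.4,0,0,-0.3,2,-0.8,0,0]}}

```text
time_s: 20.6
tool_pos: [0.53, -0.2559, 0.3503]
ee_rot: [-3.119, -0.023, 1.702]
contact_force: [-0.3, -1.3, 0.6]
opening: 0.0005
```

Emit:
{"op": "drive_tool", "data": {"steps": [-0.1,1,-0.4,0,0,-0.2,1.5,-0.6,0,0]}}

```text
time_s: 20.77
tool_pos: [0.5298, -0.2544, 0.3498]
ee_rot: [-3.119, -0.022, 1.702]
contact_force: [0.9, -2.7, 2.3]
opening: 0.0005
```

Emit:
{"op": "drive_tool", "data": {"steps": [-0.1,1,-0.4,0,0,-0.2,1.5,-0.6,0,0]}}

```text
time_s: 20.93
tool_pos: [0.5296, -0.253, 0.3494]
ee_rot: [-3.119, -0.021, 1.702]
contact_force: [0.1, -3.9, 3.2]
opening: 0.0004
```

Emit:
{"op": "drive_tool", "data": {"steps": [-0.1,1,-0.3,0,0,-0.1,1.2,-0.4,0,0]}}

```text
time_s: 21.1
tool_pos: [0.5295, -0.2522, 0.3493]
ee_rot: [-3.119, -0.02, 1.702]
contact_force: [0.4, -5.0, 3.0]
opening: 0.0008
```

Emit:
{"op": "drive_tool", "data": {"steps": [-0.1,1,-0.3,0,0,-0.1,1.2,-0.4,0,0]}}

```text
time_s: 21.27
tool_pos: [0.5294, -0.2516, 0.3493]
ee_rot: [-3.12, -0.018, 1.702]
contact_force: [0.6, -6.8, 3.2]
opening: 0.0002
```

Emit:
{"op": "drive_tool", "data": {"steps": [-0.1,1,-0.3,0,0,-0.1,1.2,-0.4,0,0]}}

```text
time_s: 21.43
tool_pos: [0.5293, -0.2511, 0.3493]
ee_rot: [-3.12, -0.015, 1.702]
contact_force: [0.1, -6.3, 2.7]
opening: 0.0002
```

Emit:
{"op": "drive_tool", "data": {"steps": [-0.1,1,-0.3,0,0,-0.2,1.5,-0.5,0,0]}}

```text
time_s: 21.6
tool_pos: [0.5291, -0.2505, 0.3493]
ee_rot: [-3.12, -0.013, 1.701]
contact_force: [-0.3, -7.2, 2.5]
opening: 0.0007
```

Emit:
{"op": "drive_tool", "data": {"steps": [-0.1,1,-0.3,0,0,-0.2,2,-0.7,0,0]}}

```text
time_s: 21.77
tool_pos: [0.529, -0.2495, 0.3491]
ee_rot: [-3.121, -0.01, 1.701]
contact_force: [0.3, -8.6, 3.9]
opening: 0.0003
```

Emit:
{"op": "drive_tool", "data": {"steps": [0,-3,0.5,0,0,0,-8,2,0,0,1,-15,3,0,0,2,-22,10,0,0,2,-22,40,0,0,2,-22,80,0,0,2,-22,110,0,0,2,-22,110,0,0]}}

```text
time_s: 22.43
tool_pos: [0.532, -0.2726, 0.468]
ee_rot: [-3.13, -0.002, 1.701]
contact_force: [0.1, -1.4, 1.5]
opening: 0.0009
```

```bash
python3 lv.py -1|head -1; python3 bars.py; python3 - <<'E'
from h import *
_,b,_=snap("scene");_,d,_=snap("side");cv2.imwrite("pics/scene7.png",b[:,:,::-1])
print(blobs(b,(15,120,60),(34,255,255),20,(240,220,320,290))[0])
f=lambda x:cv2.resize(x[:,:,::-1],None,fx=3.4,fy=3.4,interpolation=cv2.INTER_CUBIC)
cv2.imwrite("pics/crop7.png",np.hstack([f(b[205:305,220:340]),f(d[205:305,260:350])]))
E
```

```text
now s 89.7 lat -0.5 z 468.0 F [ 0.1 -1.4  1.5] out 1.4
[([248.1, 227.7], [245, 222, 8, 12, 56]), ([297.1, 220.7], [293, 215, 9, 13, 72])] [([317.8, 263.9], [310, 260, 17, 9, 103]), ([305.8, 228.3], [298, 225, 16, 7, 81])]
[ 0.5272 -0.2307  0.1717] s -47.6 z 171.7 a 0.06 err 0.27
[ 0.515  -0.1358  0.173 ] s 48.1 z 173.0 a 0.08 err 0.02
[([273.6, 241.8], [263, 231, 21, 23, 397]), ([289.3, 273.4], [284, 270, 11, 8, 56]), ([261.2, 277.4], [255, 274, 12, 8, 63])]
```

View pics/crop7.png

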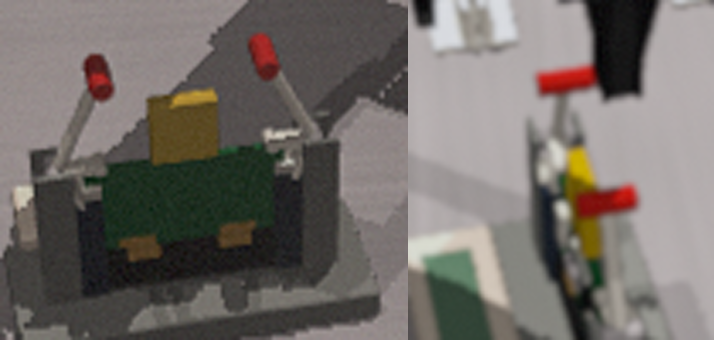

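```bash
python3 - <<'E'
from h import *
S=cam("scene")
for y in(-.156,-.212): print(proj(S,[.523,y,.048]),proj(S,[.523,y,.044])-proj(S,[.523,y,.048]))
a=cv2.imread("pics/scene5.png");b=cv2.imread("pics/scene7.png");c=cv2.imread("pics/scene6.png")
g=lambda i:cv2.cvtColor(i,cv2.COLOR_BGR2GRAY).astype(np.float32)
for n,(x0,y0,x1,y1) in dict(tab=(258,226,290,254),cl=(280,264,300,282),cr=(251,268,271,286),base=(235,285,325,306)).items():
    w=cv2.createHanningWindow((x1-x0,y1-y0),cv2.CV_32F)
    for m,i in(("L only",c),("both",b)): print(n,m,cv2.phaseCorrelate(g(a)[y0:y1,x0:x1],g(i)[y0:y1,x0:x1],w))
E
```

```text
[288.17377012 272.68164567] [0.03414179 1.46607539]
[261.03244953 274.32213389] [0.09047353 1.46975745]
tab L only ((0.7413702829153621, 0.8724673696768175), 0.919744324684143)
tab both ((0.06637941317651652, 1.9499889238421755), 0.5995537678400675)
cl L only ((-0.4939511672594783, 1.0775546197753174), 1.1067294783062405)
cl both ((-0.03668216632569532, 2.0202994256401663), 1.1124480330281787)
cr L only ((-0.006863339727086526, 1.4147112199209966), 0.8182115051481459)
cr both ((-0.20881547093943098, 1.398541505481596), 0.9006019820769627)
base L only ((-11.947252379974401, -1.4427081157072), -0.24505990699485497)
base both ((0.7997868270974138, 0.5723750731190158), 0.30067201543737343)
```

```bash
python3 -c "
from cell import r
print(r.close_job())"
```

```text
the job is handed in; nothing more can be done
None
```

I took the green sensor card out by its yellow tab and slid it down the guides, component side towards the display. I rested it on the sprung contacts before letting go, with the wrist force in z going from about -1.5 N to +2.8 N. I then swung the left lever in until firm, followed by the right, and handed the job in at about 22 s with the gripper clear of everything.

**Last checks:**
- **Levers:** both read nearly the same from the cameras, left 0.08 rad and right 0.06 rad.
- **Contacts:** both brass contacts moved down about 1.4 px in the scene picture. I expected 1.47 px for the 4 mm to home.

**What did not go cleanly:**
- **Left lever force:** on its last press it peaked at about 11 N sideways plus 9 N upward at the wrist. That is roughly 14 N on the bar, above the 7–9 N advised. The right lever ended at about 9 N.
- **Contact check:** a second image check of the contacts was noisy, giving 1.1–2.0 px.
- **Other things on the bench:** I never touched them, but I did not measure their positions again at the end.

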